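Pack biscuits in a two-shell box and seat its lid in the pedal press

ROBOT

A 6-joint arm with a two-finger parallel gripper is mounted at the origin on a cart in front of the work surface, level with it; the furniture and walls round the work are solid. World frame = base frame: x ahead of the robot, y to its left, z up, the work surface at z = 0. Lengths are in m, angles in rad, forces in N, time in s.
With the tool pointing down it reaches from about 0.35 to 0.775 m from the base axis. Payload 7.3 kg.
Tool frame: the origin (TCP) lies at the very end of the fingers, on their centre line; the grasp point (between the pads) lies 19 mm behind it; z points along the fingers, y is the line along which they close (so a half turn about z gives the same grasp; the last joint's range is limited). The gripper opens to 92 mm and grips with 3 to 60 N. Pads are 19 mm wide; open, the fingers measure 130 mm over their backs; the gripper's body (75 mm by 190 mm) begins 47 mm behind the grasp point.
Start: joints at [1.104, 0.342, 1.524, -0, 1.275, -0.146], TCP at [0.166, 0.498, 0.227] pointing down, gripper open.
Joint ranges: [-2.53, 2.53], [-0.77, 2.02], [0.04, 2.7], [-1, 4.14], [0.28, 2.66], [-3.11, 3.11]. Speed limits (rad/s): [2.57, 2.57, 3.14, 3.14, 3.14, 3.14].

INTERFACE

Orientations are given as [roll, pitch, yaw] about the fixed x, y, z axes, in that order (R = Rz(yaw) Ry(pitch) Rx(roll)).
In Python, from cell import telemetry, eyes, job gives the robot as it stands.
- The arm moves only by the tool apply_moves, never from a script. Its arguments are lists of equal length, an entry for each row: "delta_pos": the shift along the world's x, y, z each as a share of 0.4 m, from -1 to 1, a list of three; "dr": the turn, a rotation vector about the world's x, y, z each as a share of 0.5 rad, from -1 to 1, a list of three; "jaw": the opening, from 0 (shut) to 1 (fully open). A call has 1 to 8 rows; each row is the pose to reach, as a shift and turn from the pose commanded when the call began; what a row does not reach only later rows make up. A row lasts 1/12 s, in which the tool goes at most 41.7 mm and 7.16 degrees, less where a joint would pass 70% of its speed; a pose out of reach is approached as far as the arm can. A call with a number of a shift or a turn outside -1 to 1 is refused whole. A call with a gripper value outside its range is refused whole. The fingers move at their own pace and stop on an object; "force" is the grip in N (left out, the last holds). Time passes only in rows, so rows that repeat a pose let the fingers close. It gives the time, the measured TCP pose, the force, the opening and the grip force at its end, in the units of the state.
- telemetry.observe(): the state, without advancing time (a new reading comes with each control period).
- eyes.read_camera(name): name is "scene" or "top"; returns the picture (480x640x3 uint8, red, green, blue); there is no depth.
- eyes.camera_model(name): a dict with "vertical_fov" (degrees; the focal length in pixels is half the picture's height over the tangent of half this angle, whatever the lens; pixels are square), "cx", "cy" (the principal point, pixels), "k1" (the pictures are not rectified: a ray, as slopes to the right and down, at radius r is drawn at 1 + k1 r^2 times it, then the intrinsics apply), "rvec" (rotation vector, rad) and "tvec" (3), from world to camera coordinates, as OpenCV has them. Camera axes: x right, y down, z forward; pixel columns grow to the right and rows downward; lengths in m; the calibration is good to about 2 mm. A picture is of the moment at which its call begins. camera_model takes no time and is no camera call.
- job.hand_in(): hands the job in; it is judged then, once.
The state is a dict: "time": time; "qpos": joint angles; "qvel": joint speeds; "joint_efforts": joint torques, N m; "tool_pos": TCP position; "tool_rot": TCP orientation; "contact_force": force on the tool from outside, world axes, zero at the start; "torque": the same for the moment, N m; "opening": finger opening in m; "grip_force": force on a finger pad.
Only numpy, scipy, OpenCV 4.12 (cv2) and the standard library are available. Lean on these libraries where they do the work, as an engineer would, in place of code of your own. Each camera call takes 0.05 s, during which the arm holds its last target. There are 200 camera calls.

TASK

Pack the biscuits to go: lay the roll of biscuits in the open snack box, swing the lid shut, and set the box on the bed of the press with its free end in the mouth; then take it anew near its hinge end and slide it home against the back stop. Press the pedal right down to its stop and hold it there for a moment so that the plate seats the lid edge to edge, then let the pedal come all the way up and leave the shut box home in the press. Leave the sweet jar, the glass, the slim carton and the spice jar where they stand.

Things in the scene. Friction and masses are not known exactly. Their poses are not given: they have to be found in the camera images.
- snack_box: the lower half of a white two-shell snack box (with the lid 160 x 68 x 50 mm), origin at the centre of its underside, x along its length from the hinge end (-x) to the free end (+x), z up. Lower half 20 mm high, walls and floor 2 mm thick (inside 156 x 64 mm). About 0.3 kg with the lid. It starts in the wooden cradle, open, its hinge end toward the robot
- box_lid (a joint): hinge of the box's lid (upper shell, 160 x 68 mm, 30 mm deep): 0 = shut, its rim edge to edge on the lower half; about 1.6 = standing upright at the hinge end; its stop is at 1.85. The hinge is stiff: the lid stays where it is left. Its axis lies along the box's y, 80 mm toward -x from the box origin and 20 mm above it
- lid_edge (a point): middle of the outer face of the lid's free end (160 mm from the hinge axis, half way up the 30 mm deep shell)
- box_far_end (a point): middle of the lower edge of the box's free end (box frame x = +80 mm, z = 0)
- biscuits: roll of round biscuits in a clear bag, the roll 42 mm wide, 101 mm long (137 mm with the bag's flat ends, 50 mm over its seams 13 mm up) and 42 mm high, long side along its own y, origin at the centre of its underside; it lies flat; grasp it across its width, above the seams
- cradle: fixed low wooden cradle, base 176 x 88 mm and 4 mm thick on which the box stands, x toward the box's free end. Two cheeks 34 mm high stand 3 mm beside the box from x = -86 to -24 mm and hide the sides of its hinge half; 10 mm high stops at both ends. The box can only be lifted out, held by its sides at or beyond its middle
- press: fixed C-frame bench press; origin on the cabinet top under its plate's middle, mouth toward -x. Bed 8 mm thick, x = -145 to 85, 94 wide. Head: front x = -40, underside 120, top 160 mm up. Plate 76 x 54 mm, its underside 82 mm up, 57 when pressed. Guides 14 mm high, 78 mm apart, flared, from x = -27 to the back stop's face at x = 40 mm
- press_home (a point): point on the bed in the middle of the back stop's face (press frame x = +40 mm, z = 8 mm); the lower edge of the box's free end comes here when it is home. Axes as the press
- press_pedal (a joint): spring pedal on the +y side of the press, hinged at its rear end on an axis along the press's y; 0 = up, 0.25 = at its stop, needs about 8 N on the pad. It drives the plate straight down by 25 mm. Hinge axis at press frame x = +30, z = 30 mm
- pedal_pad (a point): centre of the top of the pedal's ribbed pad (62 mm along x, 50 mm along y), at press frame (-100, 115, 60) mm when up; it moves down about 32 mm to the stop
- sweet_jar: bystander: glass jar of sweets with a stopper, 87 mm wide, 149 mm high, origin at the centre of its underside
- scoop_glass: bystander: straight glass holding stirrers, 69 mm wide, 176 mm high, origin at the centre of its underside
- drip_box: bystander: slim upright carton, 24 x 72 x 98 mm, origin at the centre of its underside
- spice_jar: bystander: small spice jar, 46 mm wide, 106 mm high, origin at the centre of its underside

How it is judged:
By the outcome, as a careful person would: the job done as asked, in the order asked, and still so for the second after the job is handed in, with the robot touching nothing.
It also fails if it takes over 72 s, if anything falls off the work surface, if the arm or the gripper's body presses on something with over 40 N, if the wrist force passes 120 N, or if a joint passes its speed limit or range.

## Working session

There is one attempt and no reset: what is moved stays moved. The work goes in short steps, Python scripts to look and compute and a tool call to move; the robot and the scene stay as the last step left them, time stands still between calls to the robot, and variables do not carry over. Pictures are saved under pics/ and viewed, at most 10 in all, crops included, and the job is handed in when it is done.

Besides the shell and the picture viewer there is one more tool, called as name(argument=value, ...) on one line, values as JSON. apply_moves: Moves the arm, as the interface text tells. Its arguments: {"type":"object","properties":{"delta_pos":{"type":"array"},"dr":{"type":"array"},"jaw":{"type":"array"},"force":{"type":"number"}},"required":["delta_pos","dr","jaw"]}

```bash
ls; mkdir -p pics
cat > h.py <<'E'
import numpy as np, cv2
from cell import telemetry, eyes, job
def cam(n):
    m=eyes.camera_model(n); f=240/np.tan(np.radians(m["vertical_fov"])/2)
    R=cv2.Rodrigues(np.array(m["rvec"],float))[0]; t=np.array(m["tvec"],float)
    return m,f,R,t
def ray(n,u,v):
    m,f,R,t=cam(n); d=np.array([(u-m["cx"])/f,(v-m["cy"])/f]); s=d.copy()
    for _ in range(30): s=d/(1+m["k1"]*(s@s))
    return -R.T@t, R.T@np.array([s[0],s[1],1.])
def onz(n,u,v,z):
    c,d=ray(n,u,v); return c+d*(z-c[2])/d[2]
def two(p,q):  # scene px, top px -> point, gap
    c1,d1=ray("scene",*p); c2,d2=ray("top",*q)
    s=np.linalg.lstsq(np.c_[d1,-d2],c2-c1,rcond=None)[0]
    a=c1+s[0]*d1;b=c2+s[1]*d2; return (a+b)/2,np.linalg.norm(a-b)
def proj(n,P):
    m,f,R,t=cam(n); p=R@np.array(P)+t; s=p[:2]/p[2]; s=s*(1+m["k1"]*(s@s)); return s*f+[m["cx"],m["cy"]]
def shot(n,name):
    a=eyes.read_camera(n); cv2.imwrite(f"pics/{name}.png",a[:,:,::-1]); return a
E
python3 - <<'E'
from h import *
print(telemetry.observe())
for n in("scene","top"):
    shot(n,n+"0"); m,f,R,t=cam(n); print(n,m,-R.T@t)
E
```

```text
pics
{'time': 0.0, 'qpos': array([ 1.10401772e+00,  3.42715479e-01,  1.52502808e+00, -1.64005791e-05,
        1.27539771e+00, -1.46005806e-01]), 'qvel': array([ 0.00110028,  0.0001732 ,  0.00047385,  0.0001367 , -0.00109837,
       -0.0001746 ]), 'joint_efforts': array([ 1.49166641e-03, -4.31238878e+01, -2.44227934e+01,  7.19159818e-02,
        5.57240762e-02, -1.14369861e-04]), 'tool_pos': array([0.16533113, 0.49785232, 0.22604486]), 'tool_rot': array([-3.14005823e+00, -2.09789404e-04,  2.82082448e+00]), 'contact_force': array([ 0.77648909,  0.26746881, -0.19525675]), 'torque': array([0.04289135, 0.02642121, 0.01829476]), 'grip_force': 0.0, 'opening': 0.09207748387565196}
scene {'vertical_fov': 47.27858079882704, 'cx': 317.7737673799288, 'cy': 233.91864770345452, 'k1': -0.11460693185793933, 'rvec': array([ 2.4029524 , -0.01030427, -0.00685635]), 'tvec': array([-0.56341625,  0.05724759,  1.18376193])} [ 0.5663846  -0.75778632  0.90938212]
top {'vertical_fov': 53.343592741341396, 'cx': 329.5472232044086, 'cy': 237.0090112041985, 'k1': -0.06263662504221844, 'rvec': array([ 2.1270896 , -2.18035032,  0.11555343]), 'tvec': array([0.01114723, 0.57457214, 0.85837181])} [ 0.4680141  -0.01282408  0.920792  ]
```

View pics/scene0.png

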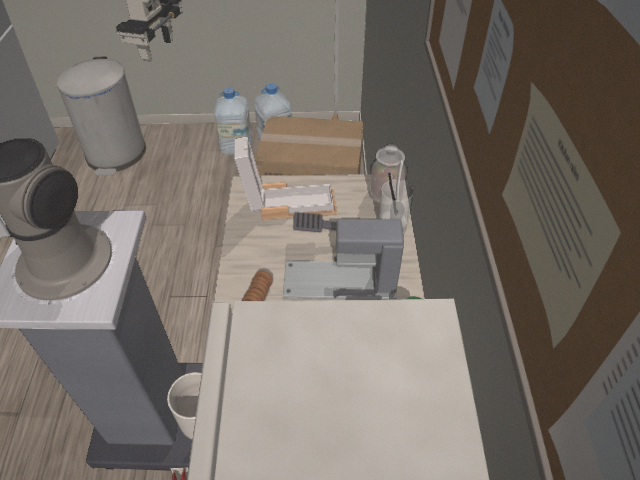

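View pics/top0.png

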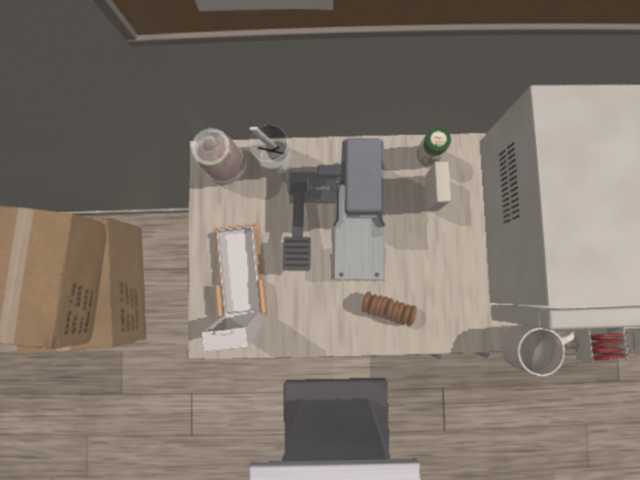

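Run:
```python
import cv2
a=cv2.imread("pics/top0.png")[120:362,180:500]; cv2.imwrite("pics/tc.png",cv2.resize(a,None,fx=2.45,fy=2.45,interpolation=cv2.INTER_CUBIC))
a=cv2.imread("pics/scene0.png")[130:310,210:430]; cv2.imwrite("pics/sc.png",cv2.resize(a,None,fx=3.3,fy=3.3,interpolation=cv2.INTER_CUBIC))
```

```text
(no output)
```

View pics/tc.png

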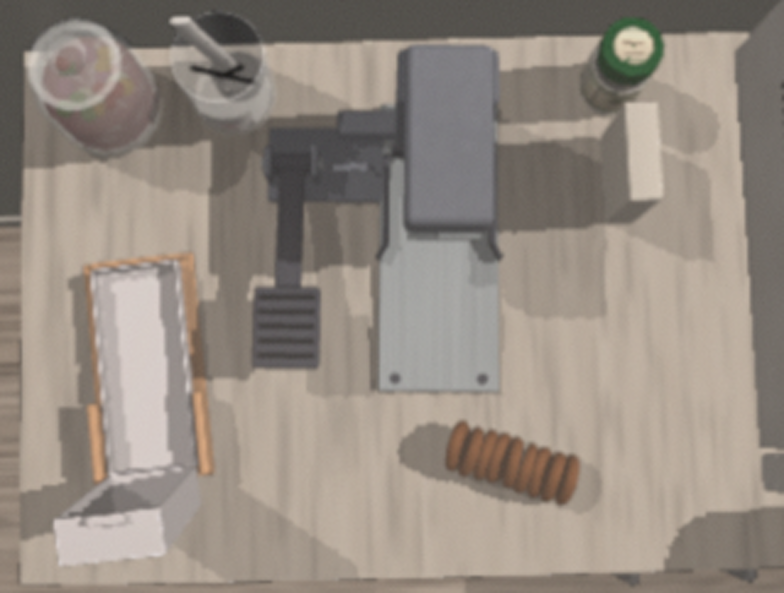

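View pics/sc.png

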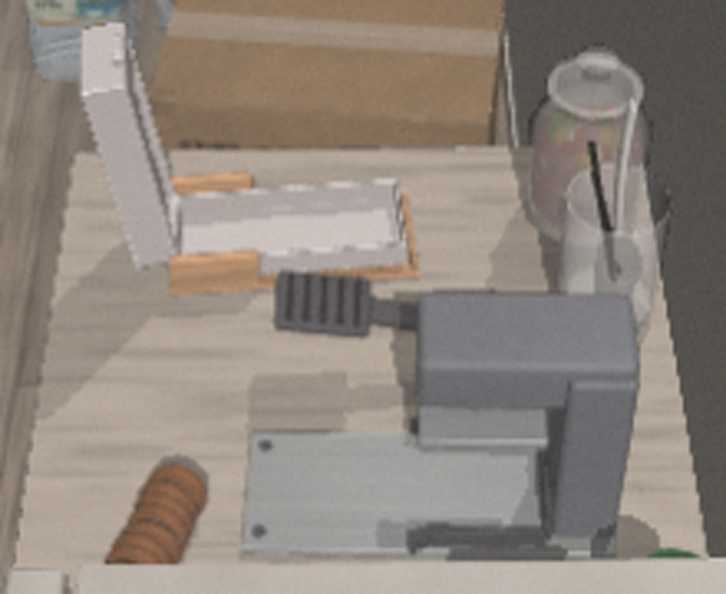

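```bash
cat >> h.py <<'E'
T=lambda u,v:(u/2.45+180,v/2.45+120)
S=lambda u,v:(u/3.3+210,v/3.3+130)
E
python3 - <<'E'
from h import *
np.set_printoptions(precision=4,suppress=True)
def P(n,s,t): print(n,*two(S(*s),T(*t)))
P("bedFL",(249,432),(378,390));P("bedFR",(243,553),(500,390))
P("padBL",(280,271),(253,366));P("pad FL",(370,275),(257,288));P("padFR",(367,334),(320,288));P("padBR",(276,328),(318,367))
P("boltL",(266,445),(395,378));P("boltR",(259,532),(482,378))
P("cheekRnear",(170,257),(211,472));P("cheekRfar",(258,252),(197,392))
P("rimL",(397,181),(92,268));P("rimR",(413,243),(180,263))
P("headFL",(419,297),(400,225));P("headFR",(417,404),(492,230))
P("headBL",(634,295),(402,47));
# masks
a=cv2.imread("pics/top0.png");h=cv2.cvtColor(a,cv2.COLOR_BGR2HSV)
def biggest(m,x0,x1,y0,y1):
    k=np.zeros_like(m);k[y0:y1,x0:x1]=m[y0:y1,x0:x1]
    c=max(cv2.findContours(k,cv2.RETR_EXTERNAL,cv2.CHAIN_APPROX_NONE)[0],key=cv2.contourArea);return c
for q in((410,320),(430,500),(450,200),(150,400),(300,400),(205,430)): 
    u,v=map(int,T(*q));print(q,h[v,u])
m=((h[:,:,0]<14)&(h[:,:,1]>105)).astype(np.uint8)*255
c=biggest(m,350,430,280,340);r=cv2.minAreaRect(c);print("bisc top",r)
b=cv2.boxPoints(r)
for z in(.02,.03,.04):print(z,[onz("top",*p,z)[:2] for p in b],onz("top",*r[0],z))
a2=cv2.imread("pics/scene0.png");h2=cv2.cvtColor(a2,cv2.COLOR_BGR2HSV)
m=((h2[:,:,0]<14)&(h2[:,:,1]>105)).astype(np.uint8)*255
c=biggest(m,235,280,262,301);r=cv2.minAreaRect(c);print("bisc scene",r,cv2.boxPoints(r))
for w in("scene","top"):print(proj(w,(0.5,0,0)))
E
```

```text
bedFL [ 0.4955 -0.01    0.0036] 0.0026861374169001202
bedFR [ 0.4941 -0.1053  0.002 ] 0.000932949393226424
padBL [0.5147 0.0816 0.0588] 0.0005757229896951621
pad FL [0.5734 0.0781 0.0576] 0.0008262386912500146
padFR [0.5719 0.0314 0.0513] 0.0012133138840278563
padBR [0.513  0.0339 0.055 ] 0.0005218345555032081
boltL [ 0.5058 -0.0233  0.0062] 6.867135115186957e-05
boltR [ 0.5037 -0.0913  0.0046] 0.0009941106935259403
cheekRnear [0.4376 0.1166 0.038 ] 0.00017833229076774355
cheekRfar [0.4974 0.1276 0.031 ] 0.0006204749924205095
rimL [0.5957 0.2112 0.0194] 0.0019588901676822626
rimR [0.6013 0.1419 0.0233] 0.006211612356678474
headFL [ 0.6018 -0.0279  0.1471] 0.0007494737408044053
headFR [ 0.5997 -0.0915  0.1259] 0.001927741248427717
headBL [ 0.7252 -0.0324  0.1514] 0.0020356681900904968
(410, 320) [ 30   5 167]
(430, 500) [ 16  39 183]
(450, 200) [130   6 128]
(150, 400) [  8  18 214]
(300, 400) [ 15  39 185]
(205, 430) [ 14  98 182]
bisc top ((378.1855773925781, 303.91754150390625), (13.641204833984375, 16.656627655029297), 21.037511825561523)
0.02 [array([ 0.4388, -0.073 ]), array([ 0.4674, -0.0851]), array([ 0.4576, -0.1086]), array([ 0.4291, -0.0964])] [ 0.4482 -0.0908  0.02  ]
0.03 [array([ 0.4391, -0.0723]), array([ 0.4674, -0.0843]), array([ 0.4578, -0.1075]), array([ 0.4296, -0.0955])] [ 0.4484 -0.0899  0.03  ]
0.04 [array([ 0.4394, -0.0716]), array([ 0.4674, -0.0835]), array([ 0.4579, -0.1065]), array([ 0.43  , -0.0946])] [ 0.4486 -0.089   0.04  ]
bisc scene ((258.8293151855469, 287.7512512207031), (17.708847045898438, 34.56596374511719), 27.474430084228516) [[243.     299.    ]
 [258.9471 268.3325]
 [274.6587 276.5025]
 [258.7116 307.17  ]]
[288.3795 258.271 ]
[329.1313 277.7353]
```

Run:
```python
from h import *
np.set_printoptions(precision=4,suppress=True)
a=cv2.imread("pics/top0.png");h=cv2.cvtColor(cv2.GaussianBlur(a,(3,3),0),cv2.COLOR_BGR2HSV).astype(int)
H,Sx,V=h[:,:,0],h[:,:,1],h[:,:,2]
def fit(pts,z,n="top"):
    W=np.array([onz(n,u,v,z)[:2] for u,v in pts]); 
    for _ in range(3):
        p=np.polyfit(W[:,0],W[:,1],1); r=abs(W[:,1]-np.polyval(p,W[:,0])); W=W[r<=max(.0015,np.percentile(r,80))]
    return p,len(W)
# bed edges: rows 225..272, saturation transitions
def edge(row,u0,u1,ch,th):
    s=ch[row,u0:u1]>th; k=np.flatnonzero(s[1:]!=s[:-1]); 
    if len(k)==0:return None
    k=k[0]; x0,x1=ch[row,u0+k],ch[row,u0+k+1]; return u0+k+(th-x0)/(x1-x0)
L=[(edge(r,322,350,Sx,22),r) for r in range(236,276)];R=[(edge(r,370,400,Sx,22),r) for r in range(236,276)]
for l,nm in((L,"L"),(R,"R")):
    l=[q for q in l if q[0]]; print(nm,fit(l,.008), l[0],l[-1])
F=[(c,225+edge(c,0,70,(Sx.T)[:,225:],22)) for c in range(338,382) if edge(c,0,70,(Sx.T)[:,225:],22)]
W=np.array([onz("top",u,v,.008)[:2] for u,v in F]);p=np.polyfit(W[:,1],W[:,0],1);print("front x=f(y)",p,W[:,0].std())
# biscuits
m=((H<14)&(Sx>75)).astype(np.uint8)*255; k=np.zeros_like(m);k[285:335,350:430]=m[285:335,350:430]
k=cv2.morphologyEx(k,cv2.MORPH_CLOSE,np.ones((7,7)));c=max(cv2.findContours(k,0,1)[0],key=cv2.contourArea);r=cv2.minAreaRect(c);print(r)
b=cv2.boxPoints(r);print(*[onz("top",*q,.022)[:2] for q in b],onz("top",*r[0],.022))
# cradle cheeks
m=((H<20)&(Sx>75)&(V>110)).astype(np.uint8)*255
k=np.zeros_like(m);k[200:320,205:275]=m[200:320,205:275]
n,lab,st,ce=cv2.connectedComponentsWithStats(k)
for i in range(1,n):
    if st[i,4]>60:
        pts=np.argwhere(lab==i)[:,::-1].astype(np.float32); r=cv2.minAreaRect(pts);print(st[i],[onz("top",*q,.034)[:2] for q in cv2.boxPoints(r)])
out=cv2.resize(np.hstack([k[195:330,195:285],np.zeros((135,5),np.uint8),V[195:330,195:285].astype(np.uint8)]),None,fx=4,fy=4,interpolation=0);cv2.imwrite("pics/cr.png",out)
```

```text
L (array([-0.0318,  0.0074]), 40) (np.float64(333.8181818181818), 236) (np.float64(333.61538461538464), 275)
R (array([-0.032 , -0.0872]), 40) (np.float64(383.0833333333333), 236) (np.float64(383.2307692307692), 275)
front x=f(y) [0.0315 0.497 ] 0.0007801056762332315
((388.798095703125, 308.6661071777344), (54.40538787841797, 19.77850341796875), 16.8583984375)
[ 0.4374 -0.0561] [ 0.4722 -0.0679] [ 0.4404 -0.164 ] [ 0.4059 -0.1519] [ 0.439 -0.11   0.022]
[250 224  12  45 173] [array([0.6032, 0.1461]), array([0.6058, 0.1316]), array([0.5217, 0.1155]), array([0.5192, 0.1299])]
[259 270   8  44 224] [array([0.5159, 0.1325]), array([0.5166, 0.1219]), array([0.4371, 0.116 ]), array([0.4365, 0.1265])]
[216 283   7  34 160] [array([0.4932, 0.2125]), array([0.4939, 0.2032]), array([0.4333, 0.1977]), array([0.4326, 0.2069])]
```

View pics/cr.png

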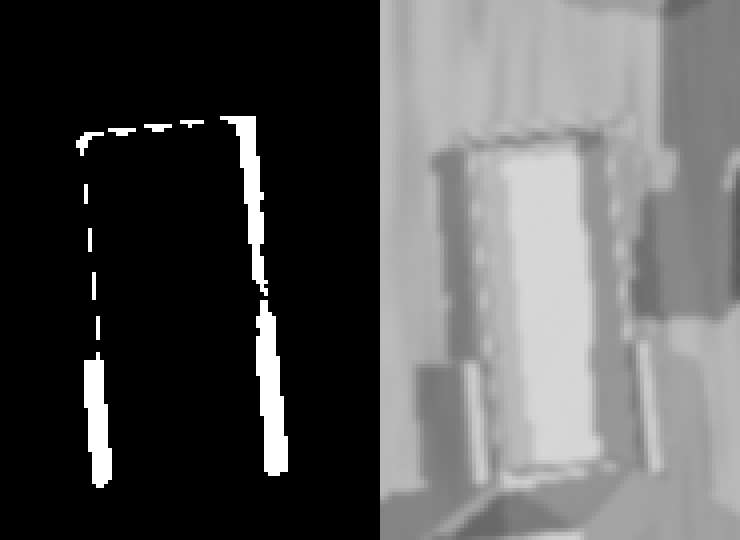

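```bash
cat > cr.py <<'E'
from h import *
np.set_printoptions(precision=4,suppress=True)
def run(f):
    a=cv2.imread(f);g=a.astype(float)
    w=np.clip(g[:,:,2]-g[:,:,0]-45,0,None) # red minus blue
    res={}
    for nm,u0,u1,v0,v1 in(("L",212,226,287,312),("R",256,269,285,309)):
        W=[]
        for r in range(v0,v1):
            s=w[r,u0:u1]; 
            if s.sum()<30: continue
            W.append(onz("top",(s*np.arange(u0,u1)).sum()/s.sum(),r,.034)[:2])
        W=np.array(W);p=np.polyfit(W[:,0],W[:,1],1);print(nm,len(W),"yaw",np.arctan(p[0]),"y@.46",np.polyval(p,.46),"res",(W[:,1]-np.polyval(p,W[:,0])).std())
        c=(u0+u1)//2
    return
run("pics/top0.png")
g=cv2.imread("pics/top0.png").astype(float);d=g[:,:,2]-g[:,:,0]
print(d[276:322,214:222].max(1).astype(int));print(d[272:320,259:268].max(1).astype(int))
for v in(285,300):print(d[v,210:228].astype(int),d[v,252:270].astype(int))
V=g.sum(2)/3
for v in (240,250,260):print(v,V[v,210:265].astype(int))
for u in (225,235,245):print(u,V[220:240,u].astype(int))
E
python3 cr.py
```

```text
L 25 yaw 0.08895397625304431 y@.46 0.20478844636871368 res 0.00017100229992906345
R 24 yaw 0.08853675551753834 y@.46 0.12332791373322718 res 7.180390356035825e-05
[53 53 53 52 48 47 46 48 47 63 78 81 81 83 82 83 85 83 82 81 79 80 82 82
 83 84 82 83 82 81 83 81 80 81 81 83 84 84 85 79 57 36 20 19 18 16]
[35 39 53 63 65 65 64 64 73 82 81 82 80 80 80 80 81 80 82 83 81 81 80 80
 80 80 80 81 82 82 82 81 80 79 80 80 81 81 81 82 77 58 35 25 25 24 25 25]
[24 24 23 21 20 34 52 62 63 59 47 27 16 14 13 13 13 13] [10 10 10 10  9  9 25 61 76 80 70 62 55 34 25 24 23 23]
[17 17 19 18 18 20 34 62 79 83 75 62 41 17 12 12 12 12] [10 11 11 11 11 10 10 13 42 71 81 82 69 57 42 29 25 24]
240 [125 117 118 119 116 116 122 142 156 161 172 178 177 177 177 178 182 196
 206 205 206 206 207 206 205 205 205 205 206 207 206 205 205 206 201 166
 144 142 144 144 141 148 161 160 153 143 132 131 133 136 142 147 153 165
 167]
250 [126 120 120 120 119 115 116 126 154 162 161 173 178 178 178 177 181 195
 205 206 205 205 206 206 206 205 206 204 206 205 206 206 205 206 203 185
 157 143 143 143 142 142 149 163 158 148 137 133 132 129 112 104 107 110
 122]
260 [148 127 119 118 116 116 113 116 136 174 179 165 176 183 178 177 177 180
 193 205 206 205 205 205 205 204 205 205 205 205 206 206 205 205 205 207
 199 168 145 143 143 144 142 149 165 159 150 136 110  95  95  97  98 107
 115]
225 [162 162 162 163 162 163 164 158 139 129 132 153 177 178 179 187 194 195
 194 184]
235 [171 169 171 170 167 163 157 146 128 124 158 183 179 181 193 204 206 206
 206 206]
245 [168 169 167 160 152 150 153 141 117 119 123 120 129 143 157 165 168 167
 168 167]
```

Run:
```python
from h import *
np.set_printoptions(precision=4,suppress=True)
y=.0888;e=np.array([np.cos(y),np.sin(y)]);n=np.array([-e[1],e[0]])
def s(name,u,v,z): p=onz("top",u,v,z)[:2];print(name,p,"along",p@e,"across",p@n)
for v,l,r in((240,217.0,252.4),(250,218.2,253.4),(260,219.3,254.4)): s("rimL",l,v,.02);s("rimR",r,v,.02)
s("cheekLfar",219,285,.034);s("near",221,316.2,.034);s("cheekRfar",261,280.4,.034);s("near",264,313.2,.034)
s("rimEnd",225,230.8,.02);s("rimEnd",235,229.9,.02)
# cheek tops
s("cLtop in",195+(477-380)/4,195+362/4,.034);s("cLtop out",195+(463-380)/4,195+362/4,.034)
s("cRtop out",195+(648-380)/4,195+342/4,.034);s("cRtop in",195+(638-380)/4,195+342/4,.034)
# lid end in both: top view corners and scene corners
for sc,t in(((86,95),(163,553)),((126,92),(160,510)),((83,27),(57,563)),((121,25),(55,520))): print(two(S(*sc),T(*t)))
# biscuits two view top end check: scene visible tip
print(two(S(182,457),T(460,422)))
```

```text
rimL [0.5762 0.2122] along 0.5927027946206964 across 0.16029301994824385
rimR [0.5744 0.1442] along 0.5849512798834625 across 0.09266311785264207
rimL [0.5569 0.2098] along 0.5733208741894812 across 0.1596251177564737
rimR [0.5553 0.1424] along 0.5656886120981781 across 0.09255473107867226
rimL [0.5378 0.2077] along 0.554059352732544 across 0.15916349794929874
rimR [0.5362 0.1406] along 0.5465220717242979 across 0.09245505105938946
cheekLfar [0.4901 0.2047] along 0.5062980640024977 across 0.16046682720150232
near [0.4325 0.201 ] along 0.44862474369050953 across 0.1618603024056425
cheekRfar [0.4969 0.1261] along 0.5060950099224268 across 0.0815450569832934
near [0.4364 0.1211] along 0.4454451913642012 across 0.0819160981075113
rimEnd [0.5935 0.1968] along 0.6086062833307828 across 0.1434333552439743
rimEnd [0.5947 0.1776] along 0.608124673219059 across 0.124113411336727
cLtop in [0.4891 0.2043] along 0.5053228875516148 across 0.16008129408867605
cLtop out [0.4893 0.2108] along 0.5060448703199039 across 0.16662136691400478
cRtop out [0.4966 0.1242] along 0.5057032637186498 across 0.07970968195232604
cRtop in [0.4967 0.1289] along 0.5062218719284387 across 0.08434364697894876
(array([0.3933, 0.128 , 0.1723]), np.float64(0.0025452470680421466))
(array([0.4195, 0.1295, 0.1731]), np.float64(0.001013824696415331))
(array([0.3867, 0.1948, 0.1749]), np.float64(0.0008559299272489768))
(array([0.4127, 0.1959, 0.1753]), np.float64(0.0026674687820940554))
(array([ 0.4643, -0.0706,  0.0545]), np.float64(0.012147107315266761))
```

apply_moves(delta_pos=[[0.5, -0.625, 0.05], [0.5, -0.625, 0.05], [0.5, -0.625, 0.05], [0.5, -0.625, 0.05], [0.5, -0.625, 0.05], [0.5, -0.625, 0.05], [0.5, -0.625, 0.05], [0.5, -0.625, 0.05]], dr=[[0, 0, -1], [0, 0, -1], [0, 0, -1], [0, 0, -1], [0, 0, -1], [0, 0, -1], [0, 0, -1], [0, 0, -1]], jaw=[1, 1, 1, 1, 1, 1, 1, 1])

```text
time: 0.77
tool_pos: [0.367, 0.2456, 0.2468]
tool_rot: [-3.141, 0.001, 2.32]
contact_force: [0.4, 1.3, 1.3]
opening: 0.0916
grip_force: 0.0
```

apply_moves(delta_pos=[[0.2, -0.8, 0], [0.2, -0.8, 0], [0.2, -0.8, 0], [0.2, -0.8, 0], [0.2, -0.8, 0], [0.2, -0.8, 0], [0.2, -0.8, 0], [0.2, -0.8, 0]], dr=[[0, 0, -1], [0, 0, -1], [0, 0, -1], [0, 0, -1], [0, 0, -1], [0, 0, -1], [0, 0, -1], [0, 0, -1]], jaw=[1, 1, 1, 1, 1, 1, 1, 1])

```text
time: 1.43
tool_pos: [0.4454, -0.0742, 0.2466]
tool_rot: [-3.141, 0.0, 1.82]
contact_force: [-0.0, 0.9, -0.3]
opening: 0.0921
grip_force: 0.0
```

apply_moves(delta_pos=[[-0.0175, -0.095, -0.3175], [-0.0175, -0.095, -0.3175], [-0.0175, -0.095, -0.3175], [-0.0175, -0.095, -0.3175], [-0.0175, -0.095, -0.3175], [-0.0175, -0.095, -0.3175]], dr=[[0, 0, -1], [0, 0, -1], [0, 0, -1], [0, 0, -1], [0, 0, -1], [0, 0, -1]], jaw=[1, 1, 1, 1, 1, 1])

```text
time: 1.93
tool_pos: [0.4384, -0.1098, 0.1196]
tool_rot: [-3.141, -0.0, 1.324]
contact_force: [-0.3, -0.4, 0.6]
opening: 0.0917
grip_force: 0.0
```

apply_moves(delta_pos=[[0, 0, 0], [0, 0, 0], [0, 0, 0]], dr=[[0, 0, -0.134], [0, 0, -0.134], [0, 0, -0.134]], jaw=[1, 1, 1])

```text
time: 2.18
tool_pos: [0.4395, -0.1097, 0.1211]
tool_rot: [3.139, 0.0, 1.259]
contact_force: [-0.2, 0.3, 0.1]
opening: 0.0916
grip_force: 0.0
```

apply_moves(delta_pos=[[0, 0, -0.1], [0, 0, -0.2], [0, 0, -0.2525], [0, 0, -0.2525], [0, 0, -0.2525]], dr=[[0, 0, 0], [0, 0, 0], [0, 0, 0], [0, 0, 0], [0, 0, 0]], jaw=[1, 1, 1, 1, 1], force=15)

```text
time: 2.6
tool_pos: [0.4386, -0.1095, 0.019]
tool_rot: [-3.141, -0.0, 1.256]
contact_force: [0.4, -0.3, -0.3]
opening: 0.0915
grip_force: 0.0
```

apply_moves(delta_pos=[[0, 0, 0], [0, 0, 0], [0, 0, 0], [0, 0, 0], [0, 0, 0], [0, 0, 0], [0, 0, 0], [0, 0, 0]], dr=[[0, 0, 0], [0, 0, 0], [0, 0, 0], [0, 0, 0], [0, 0, 0], [0, 0, 0], [0, 0, 0], [0, 0, 0]], jaw=[0.3, 0.3, 0.3, 0.3, 0.3, 0.3, 0.3, 0.3])

```text
time: 3.27
tool_pos: [0.4385, -0.1098, 0.0188]
tool_rot: [3.141, -0.0, 1.254]
contact_force: [0.3, 0.3, 0.4]
opening: 0.0456
grip_force: 14.4
```

apply_moves(delta_pos=[[0, 0, 0.02], [0, 0, 0.05], [0, 0, 0.15], [0, 0, 0.25], [0, 0, 0.25], [0, 0, 0.25]], dr=[[0, 0, 0], [0, 0, 0], [0, 0, 0], [0, 0, 0], [0, 0, 0], [0, 0, 0]], jaw=[0.3, 0.3, 0.3, 0.3, 0.3, 0.3])

```text
time: 3.77
tool_pos: [0.4398, -0.1103, 0.1211]
tool_rot: [3.136, 0.001, 1.254]
contact_force: [0.4, 0.2, -1.9]
opening: 0.0456
grip_force: 14.2
```

Run:
```python
from h import *
np.set_printoptions(precision=4,suppress=True)
a=shot("top","top1")[:,:,::-1];shot("scene","scene1")
h=cv2.cvtColor(np.ascontiguousarray(a),cv2.COLOR_BGR2HSV).astype(int)
m=((h[:,:,0]<14)&(h[:,:,1]>75)).astype(np.uint8);k=np.zeros_like(m);k[260:360,330:450]=m[260:360,330:450]
n,l,st,ce=cv2.connectedComponentsWithStats(k)
for i in range(1,n):
    if st[i,4]>8: print(st[i],ce[i],onz("top",*ce[i],.122))
A=cv2.imread("pics/top1.png")[230:380,320:460];B=cv2.imread("pics/scene1.png")[150:300,210:350]
cv2.imwrite("pics/c1.png",cv2.resize(np.hstack([A,B]),None,fx=2.8,fy=2.8))
```

```text
(no output)
```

View pics/c1.png

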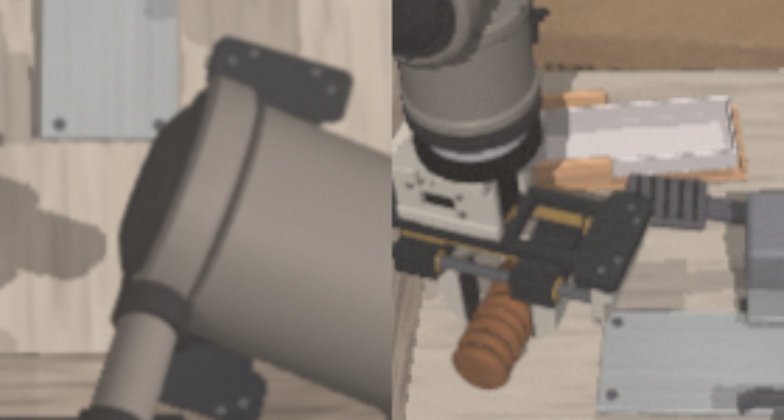

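apply_moves(delta_pos=[[0.05, 0.2, 0.1], [0.05, 0.2, 0.1], [0.05, 0.2, 0.1], [0.05, 0.2, 0.1], [0.05, 0.2, 0.1], [0.05, 0.2, 0.1]], dr=[[0, 0, -0.2], [0, 0, -0.4], [0, 0, -0.6], [0, 0, -0.8], [0, 0, -1], [0, 0, -1]], jaw=[0.3, 0.3, 0.3, 0.3, 0.3, 0.3])

```text
time: 4.37
tool_pos: [0.4576, -0.0292, 0.1572]
tool_rot: [-3.139, 0.002, 0.751]
contact_force: [0.2, 0.2, -1.0]
opening: 0.0455
grip_force: 14.2
```

apply_moves(delta_pos=[[0.04, 0.05, 0], [0.08, 0.1, 0], [0.12, 0.15, 0], [0.167, 0.25, 0], [0.167, 0.25, 0], [0.167, 0.25, 0]], dr=[[0, 0, -0.2], [0, 0, -0.4], [0, 0, -0.6], [0, 0, -0.8], [0, 0, -1], [0, 0, -1]], jaw=[0.3, 0.3, 0.3, 0.3, 0.3, 0.3])

```text
time: 4.87
tool_pos: [0.5251, 0.0718, 0.157]
tool_rot: [-3.141, 0.003, 0.256]
contact_force: [-0.1, 0.2, -0.9]
opening: 0.0455
grip_force: 14.2
```

apply_moves(delta_pos=[[0, 0.08, 0], [0, 0.16, 0], [-0.025, 0.255, 0], [-0.025, 0.255, 0], [-0.025, 0.255, 0], [-0.025, 0.255, 0]], dr=[[0, 0, -0.2], [0, 0, -0.33], [0, 0, -0.33], [0, 0, -0.33], [0, 0, -0.33], [0, 0, -0.33]], jaw=[0.3, 0.3, 0.3, 0.3, 0.3, 0.3])

```text
time: 5.37
tool_pos: [0.5148, 0.1712, 0.158]
tool_rot: [3.141, 0.002, 0.092]
contact_force: [0.5, -0.6, 0.0]
opening: 0.0455
grip_force: 14.2
```

apply_moves(delta_pos=[[0, 0, -0.1], [0, 0, -0.2], [0, 0, -0.25], [0, 0, -0.25], [0, 0, -0.25]], dr=[[0, 0, 0], [0, 0, 0], [0, 0, 0], [0, 0, 0], [0, 0, 0]], jaw=[0.3, 0.3, 0.3, 0.3, 0.3])

```text
time: 5.78
tool_pos: [0.5151, 0.1706, 0.0581]
tool_rot: [3.141, 0.003, 0.088]
contact_force: [0.9, -0.0, -0.4]
opening: 0.0454
grip_force: 14.2
```

Run:
```python
from h import *
shot("top","top2");shot("scene","scene2")
A=cv2.imread("pics/top2.png")[190:350,190:330];B=cv2.imread("pics/scene2.png")[120:280,220:360]
cv2.imwrite("pics/c2.png",cv2.resize(np.hstack([A,B]),None,fx=2.8,fy=2.8))
```

```text
(no output)
```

View pics/c2.png

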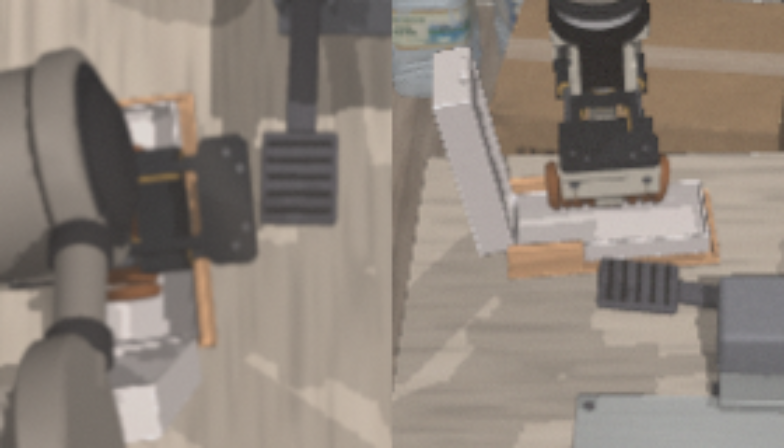

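apply_moves(delta_pos=[[0, 0, -0.03], [0, 0, -0.06], [0, 0, -0.0775], [0, 0, -0.0775]], dr=[[0, 0, 0], [0, 0, 0], [0, 0, 0], [0, 0, 0]], jaw=[0.3, 0.3, 0.3, 0.3])

```text
time: 6.22
tool_pos: [0.5155, 0.172, 0.028]
tool_rot: [3.141, -0.0, 0.089]
contact_force: [-0.4, 0.2, -0.4]
opening: 0.0455
grip_force: 14.2
```

apply_moves(delta_pos=[[0, 0, 0], [0, 0, 0], [0, 0, 0], [0, 0, 0], [0, 0, 0]], dr=[[0, 0, 0], [0, 0, 0], [0, 0, 0], [0, 0, 0], [0, 0, 0]], jaw=[0.6, 0.7, 0.75, 0.75, 0.75])

```text
time: 6.63
tool_pos: [0.5156, 0.1723, 0.0283]
tool_rot: [3.142, -0.001, 0.089]
contact_force: [0.4, 0.3, 0.5]
opening: 0.0684
grip_force: 0.0
```

apply_moves(delta_pos=[[0, 0, 0.1], [0, 0, 0.2], [0, 0, 0.3], [0, 0, 0.4], [0, 0, 0.48], [0, 0, 0.48]], dr=[[0, 0, 0], [0, 0, 0], [0, 0, 0], [0, 0, 0], [0, 0, 0], [0, 0, 0]], jaw=[0.75, 0.75, 0.5, 0, 0, 0])

```text
time: 7.13
tool_pos: [0.5185, 0.1729, 0.2274]
tool_rot: [-3.14, -0.013, 0.089]
contact_force: [0.9, -0.5, 0.2]
opening: 0.0465
grip_force: 0.0
```

Run:
```python
from h import *
shot("top","top3");shot("scene","scene3")
A=cv2.imread("pics/top3.png");B=cv2.imread("pics/scene3.png")
for n,I,b in(("top",A,(190,340,200,290)),("scene",B,(150,230,240,345))):
    h=cv2.cvtColor(I,cv2.COLOR_BGR2HSV).astype(int);m=((h[:,:,0]<14)&(h[:,:,1]>90)&(h[:,:,2]<170)).astype(np.uint8);k=np.zeros_like(m);s=np.s_[b[0]:b[1],b[2]:b[3]];k[s]=m[s]
    N,l,st,ce=cv2.connectedComponentsWithStats(cv2.morphologyEx(k,cv2.MORPH_CLOSE,np.ones((5,5))))
    for i in range(1,N):
        if st[i,4]>60: r=cv2.minAreaRect(np.argwhere(l==i)[:,::-1].astype(np.float32));print(n,st[i],r,[onz(n,*q,.027)[:2].round(4) for q in cv2.boxPoints(r)],onz(n,*r[0],.027))
```

```text
top [229 277  21  19 288] ((238.44595336914062, 286.1756591796875), (18.248287200927734, 19.234682083129883), 80.53767395019531) [array([0.5016, 0.1904]), array([0.5067, 0.1546]), array([0.473 , 0.1491]), array([0.4679, 0.1848])] [0.48726341 0.1697149  0.027     ]
scene [276 186  43  19 638] ((297.2431945800781, 194.89105224609375), (16.155977249145508, 42.292484283447266), 86.42366790771484) [array([0.4652, 0.1931]), array([0.5649, 0.2008]), array([0.5669, 0.1461]), array([0.4701, 0.1388])] [0.51675032 0.16928276 0.027     ]
scene [262 211  32   7  93] ((277.49237060546875, 214.9384765625), (5.457528114318848, 31.008682250976562), 82.87498474121094) [array([0.4379, 0.1076]), array([0.5071, 0.1188]), array([0.5091, 0.1017]), array([0.4405, 0.0906])] [0.47356095 0.10461627 0.027     ]
```

apply_moves(delta_pos=[[0, 0, 0.075], [-0.1, -0.009, 0.075], [-0.2, -0.018, 0.075], [-0.3, -0.027, 0.075], [-0.396, -0.0353, 0.075], [-0.396, -0.0353, 0.075], [-0.396, -0.0353, 0.075]], dr=[[0, 0, 0], [0, 0, 0], [0, 0, 0], [0, 0, 0], [0, 0, 0], [0, 0, 0], [0, 0, 0]], jaw=[0, 0, 0, 0, 0, 0, 0])

```text
time: 7.82
tool_pos: [0.3548, 0.1579, 0.2487]
tool_rot: [3.141, 0.002, 0.09]
contact_force: [1.4, 0.5, -0.5]
opening: 0.0005
grip_force: 0.0
```

apply_moves(delta_pos=[[0, 0, -0.09], [0, 0, -0.18], [0, 0, -0.275], [0, 0, -0.275], [0, 0, -0.275]], dr=[[0, 0, 0], [0, 0, 0], [0, 0, 0], [0, 0, 0], [0, 0, 0]], jaw=[0, 0, 0, 0, 0])

```text
time: 8.23
tool_pos: [0.3564, 0.1578, 0.1384]
tool_rot: [3.141, 0.006, 0.088]
contact_force: [-0.1, 1.0, 0.1]
opening: 0.0005
grip_force: 0.0
```

apply_moves(delta_pos=[[0.0598, 0.0053, 0.0075], [0.1185, 0.0106, 0.015], [0.1693, 0.0151, 0.03], [0.2191, 0.0195, 0.04], [0.2739, 0.0244, 0.039], [0.3299, 0.0294, 0.031], [0.3735, 0.0333, 0.005], [0.4173, 0.0372, -0.0305]], dr=[[0, 0, 0], [0, 0, 0], [0, 0, 0], [0, 0, 0], [0, 0, 0], [0, 0, 0], [0, 0, 0], [0, 0, 0]], jaw=[0, 0, 0, 0, 0, 0, 0, 0])

```text
time: 8.9
tool_pos: [0.5276, 0.1735, 0.1309]
tool_rot: [-3.141, -0.007, 0.089]
contact_force: [-0.6, 1.1, 1.3]
opening: 0.0006
grip_force: 0.3
```

apply_moves(delta_pos=[[0.0359, 0.0032, -0.0398], [0.0657, 0.0059, -0.0843], [0.0812, 0.0072, -0.1165], [0.0981, 0.0087, -0.1495], [0.1031, 0.0092, -0.1745], [0.1031, 0.0092, -0.182], [0.1031, 0.0092, -0.182]], dr=[[0, 0, 0], [0, 0, 0], [0, 0, 0], [0, 0, 0], [0, 0, 0], [0, 0, 0], [0, 0, 0]], jaw=[0, 0, 0, 0, 0, 0, 0])

```text
time: 9.48
tool_pos: [0.5653, 0.1767, 0.0551]
tool_rot: [3.141, 0.0, 0.089]
contact_force: [-0.6, -1.0, -0.6]
opening: 0.0005
grip_force: 0.0
```

apply_moves(delta_pos=[[0, 0, -0.005], [0, 0, -0.005], [0, 0, -0.005]], dr=[[0, 0, 0], [0, 0, 0], [0, 0, 0]], jaw=[0, 0, 0])

```text
time: 9.73
tool_pos: [0.5657, 0.1768, 0.0542]
tool_rot: [-3.142, -0.002, 0.089]
contact_force: [0.7, 0.7, 4.4]
opening: 0.0005
grip_force: 2.0
```

apply_moves(delta_pos=[[0, 0, -0.0025], [0, 0, -0.005], [0, 0, -0.005]], dr=[[0, 0, 0], [0, 0, 0], [0, 0, 0]], jaw=[0, 0, 0])

```text
time: 9.98
tool_pos: [0.5658, 0.1769, 0.0538]
tool_rot: [-3.142, -0.003, 0.089]
contact_force: [-4.8, -0.2, 17.0]
opening: 0.0007
grip_force: 8.4
```

apply_moves(delta_pos=[[0, 0, 0.1], [0, 0, 0.2], [-0.05, -0.0045, 0.3], [-0.1, -0.009, 0.35], [-0.1, -0.009, 0.35], [-0.1, -0.009, 0.35]], dr=[[0, 0, 0], [0, 0, 0], [0, 0, 0], [0, 0, 0], [0, 0, 0], [0, 0, 0]], jaw=[0, 0, 0.5, 1, 1, 1])

```text
time: 10.48
tool_pos: [0.5251, 0.1733, 0.1927]
tool_rot: [-3.141, -0.004, 0.089]
contact_force: [1.0, -0.4, -0.9]
opening: 0.0225
grip_force: 0.0
```

Run:
```python
from h import *
shot("top","top4");shot("scene","scene4")
A=cv2.imread("pics/top4.png")[190:350,190:330];B=cv2.imread("pics/scene4.png")[120:280,220:360]
cv2.imwrite("pics/c4.png",cv2.resize(np.hstack([A,B]),None,fx=2.8,fy=2.8))
```

```text
(no output)
```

View pics/c4.png

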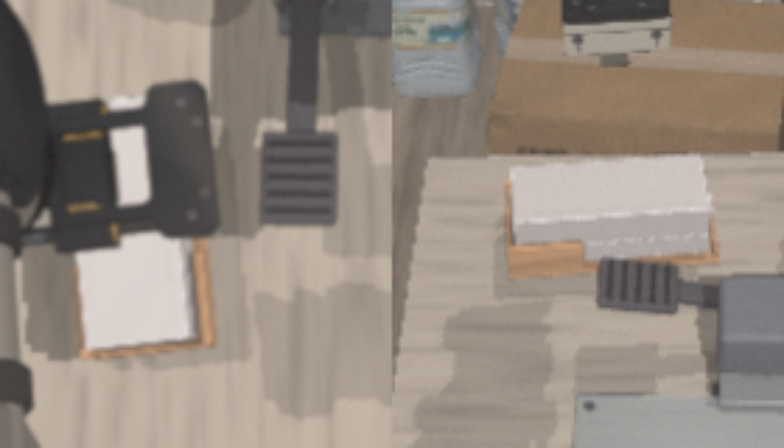

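Run:
```python
from h import *
P=[onz("scene",(u-392)/2.8+220,v/2.8+120,.054)[:2] for u,v in((511,168),(704,155),(712,213),(518,221))]
P=np.array(P);print(P.round(4),P.mean(0),np.arctan2(*(P[1]-P[0])[::-1]),np.arctan2(*(P[2]-P[3])[::-1]))
Q=[onz("top",u/2.8+190,v/2.8+190,.054)[:2] for u,v in((84,350),(197,340))];print(Q,np.mean(Q,0)+.08*np.array([.9961,.0887]))
```

```text
[[0.4364 0.1923]
 [0.597  0.206 ]
 [0.6018 0.1359]
 [0.446  0.1289]] [0.52029259 0.16579235] 0.08501716392413386 0.04499048789296307
[array([0.43548648, 0.19800663]), array([0.44043896, 0.12463801])] [0.51765072 0.16841832]
```

apply_moves(delta_pos=[[0, 0, 0], [0.0035, -0.0035, 0], [0.0035, -0.0035, -0.1], [0.0035, -0.0035, -0.2], [0.0035, -0.0035, -0.28], [0.0035, -0.0035, -0.28]], dr=[[0, 0, 0], [0, 0, 0], [0, 0, 0], [0, 0, 0], [0, 0, 0], [0, 0, 0]], jaw=[1, 1, 1, 1, 1, 1], force=25)

```text
time: 11.08
tool_pos: [0.522, 0.1706, 0.0716]
tool_rot: [3.14, 0.014, 0.088]
contact_force: [-1.1, -1.4, -0.6]
opening: 0.0705
grip_force: 0.0
```

apply_moves(delta_pos=[[0, 0, -0.06], [0, 0, -0.12], [0, 0, -0.1725], [0, 0, -0.1725], [0, 0, -0.1725]], dr=[[0, 0, 0], [0, 0, 0], [0, 0, 0], [0, 0, 0], [0, 0, 0]], jaw=[1, 1, 1, 1, 1])

```text
time: 11.5
tool_pos: [0.5268, 0.1716, 0.01]
tool_rot: [3.141, 0.001, 0.089]
contact_force: [0.5, 0.1, 0.6]
opening: 0.0913
grip_force: 0.0
```

apply_moves(delta_pos=[[0, 0, 0], [0, 0, 0], [0, 0, 0], [0, 0, 0], [0, 0, 0], [0, 0, 0]], dr=[[0, 0, 0], [0, 0, 0], [0, 0, 0], [0, 0, 0], [0, 0, 0], [0, 0, 0]], jaw=[0.6, 0.6, 0.6, 0.6, 0.6, 0.6])

```text
time: 12.0
tool_pos: [0.5271, 0.1719, 0.0108]
tool_rot: [-3.141, -0.002, 0.089]
contact_force: [-0.5, 0.7, 6.1]
opening: 0.068
grip_force: 25.0
```

apply_moves(delta_pos=[[0, 0, 0.02], [0, 0, 0.06], [0, 0, 0.12], [0, 0, 0.2], [0, 0, 0.28], [0, 0, 0.375], [0, 0, 0.375]], dr=[[0, 0, 0], [0, 0, 0], [0, 0, 0], [0, 0, 0], [0, 0, 0], [0, 0, 0], [0, 0, 0]], jaw=[0.6, 0.6, 0.6, 0.6, 0.6, 0.6, 0.6])

```text
time: 12.58
tool_pos: [0.5299, 0.1724, 0.1672]
tool_rot: [-3.141, -0.012, 0.089]
contact_force: [2.1, 0.7, -2.7]
opening: 0.0677
grip_force: 25.0
```

apply_moves(delta_pos=[[-0.005, -0.05, 0], [-0.012, -0.14, 0], [-0.019, -0.24, 0], [-0.026, -0.34, 0], [-0.033, -0.44, 0], [-0.04, -0.53, 0], [-0.0418, -0.5688, 0], [-0.0418, -0.5688, 0]], dr=[[0, 0, -0.03], [0, 0, -0.06], [0, 0, -0.09], [0, 0, -0.12], [0, 0, -0.16], [0, 0, -0.2], [0, 0, -0.2416], [0, 0, -0.2416]], jaw=[0.6, 0.6, 0.6, 0.6, 0.6, 0.6, 0.6, 0.6])

```text
time: 13.25
tool_pos: [0.5091, -0.0594, 0.1594]
tool_rot: [3.141, 0.001, -0.037]
contact_force: [1.0, -0.6, -4.0]
opening: 0.0673
grip_force: 25.0
```

Run:
```python
from h import *
print(telemetry.observe()["tool_pos"],telemetry.observe()["tool_rot"])
shot("scene","scene5")
B=cv2.imread("pics/scene5.png")[140:320,210:430]
cv2.imwrite("pics/c5.png",cv2.resize(B,None,fx=3.3,fy=3.3,interpolation=2))
```

```text
[ 0.50906687 -0.05936836  0.15938925] [ 3.14052542e+00  9.60009769e-04 -3.72727641e-02]
```

View pics/c5.png

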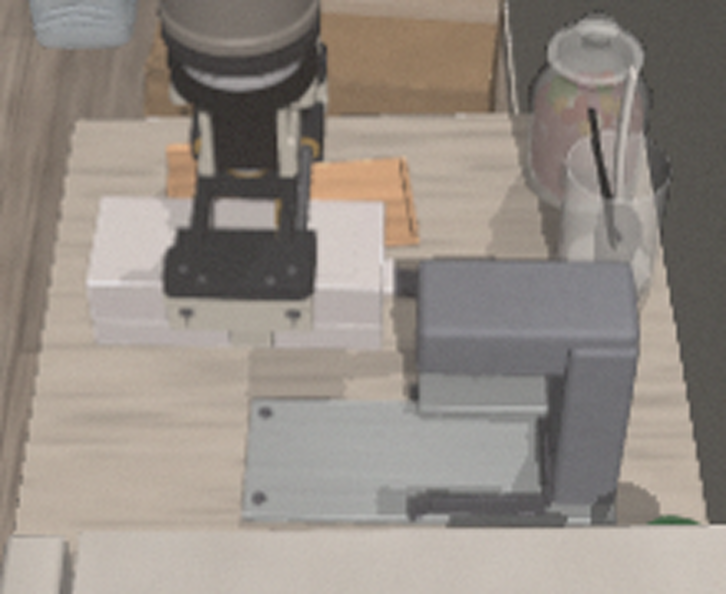

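apply_moves(delta_pos=[[0, 0, -0.06], [0, 0, -0.13], [0, 0, -0.2], [0, 0, -0.27], [0, 0, -0.32], [0, 0, -0.345], [0, 0, -0.345]], dr=[[0, 0, 0], [0, 0, 0], [0, 0, 0], [0, 0, 0], [0, 0, 0], [0, 0, 0], [0, 0, 0]], jaw=[0.6, 0.6, 0.6, 0.6, 0.6, 0.6, 0.6])

```text
time: 13.88
tool_pos: [0.5082, -0.0544, 0.0196]
tool_rot: [-3.14, 0.005, -0.031]
contact_force: [-0.2, 0.3, -2.7]
opening: 0.0678
grip_force: 25.0
```

apply_moves(delta_pos=[[0.02, -0.0006, 0], [0.045, -0.0014, 0], [0.07, -0.0022, 0], [0.095, -0.003, 0], [0.095, -0.003, 0], [0.095, -0.003, -0.01], [0.095, -0.003, -0.015]], dr=[[0, 0, 0], [0, 0, 0], [0, 0, 0], [0, 0, 0], [0, 0, 0], [0, 0, 0], [0, 0, 0]], jaw=[0.6, 0.6, 0.6, 0.6, 0.6, 0.6, 0.6])

```text
time: 14.47
tool_pos: [0.5477, -0.0569, 0.0161]
tool_rot: [3.141, -0.001, -0.032]
contact_force: [0.1, 0.3, -3.4]
opening: 0.0681
grip_force: 25.0
```

apply_moves(delta_pos=[[0, 0, -0.002], [0, 0, -0.005], [0, 0, -0.005]], dr=[[0, 0, 0], [0, 0, 0], [0, 0, 0]], jaw=[0.6, 0.6, 0.6])

```text
time: 14.72
tool_pos: [0.5471, -0.0568, 0.0148]
tool_rot: [-3.141, 0.001, -0.032]
contact_force: [-4.7, 1.1, 5.9]
opening: 0.0681
grip_force: 25.0
```

apply_moves(delta_pos=[[0, 0, 0], [0, 0, 0], [0, 0, 0], [0, 0, 0], [0, 0, 0.08], [0, 0, 0.165], [0, 0, 0.165]], dr=[[0, 0, 0], [0, 0, 0], [0, 0, 0], [0, 0, 0], [0, 0, 0], [0, 0, 0], [0, 0, 0]], jaw=[1, 1, 1, 1, 1, 1, 1])

```text
time: 15.3
tool_pos: [0.5513, -0.0579, 0.0853]
tool_rot: [3.139, -0.01, -0.032]
contact_force: [1.8, -1.0, -0.0]
opening: 0.0916
grip_force: 0.0
```

apply_moves(delta_pos=[[-0.09, 0.0028, 0], [-0.175, 0.0056, 0], [-0.175, 0.0056, 0], [-0.175, 0.0056, -0.08], [-0.175, 0.0056, -0.16], [-0.175, 0.0056, -0.16], [-0.175, 0.0056, -0.16]], dr=[[0, 0, 0], [0, 0, 0], [0, 0, 0], [0, 0, 0], [0, 0, 0], [0, 0, 0], [0, 0, 0]], jaw=[1, 1, 1, 1, 1, 1, 1])

```text
time: 15.88
tool_pos: [0.4769, -0.0546, 0.0149]
tool_rot: [-3.141, 0.004, -0.032]
contact_force: [0.1, -0.8, 1.0]
opening: 0.0912
grip_force: 0.0
```

Run:
```python
from h import *
np.set_printoptions(precision=4,suppress=True)
shot("top","top6");a=cv2.imread("pics/top6.png");shot("scene","scene6");b=cv2.imread("pics/scene6.png")
cv2.imwrite("pics/c6.png",cv2.resize(np.hstack([a[180:340,300:440],b[200:360,250:390]]),None,fx=2.8,fy=2.8,interpolation=2))
```

```text
(no output)
```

View pics/c6.png

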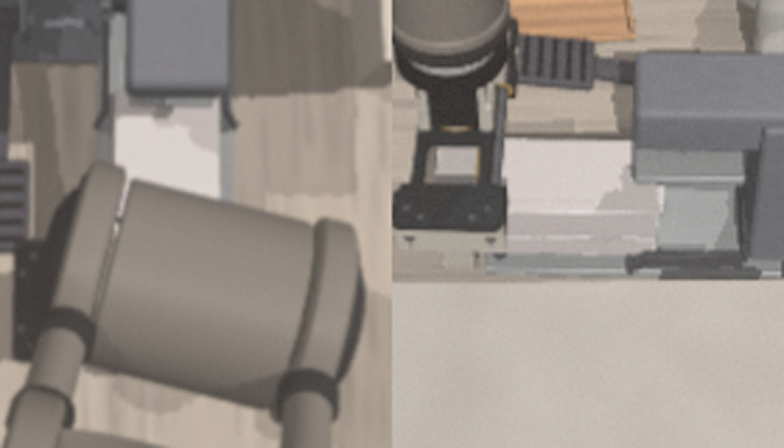

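apply_moves(delta_pos=[[0, 0, 0], [0, 0, 0], [0, 0, 0], [0, 0, 0], [0, 0, 0], [0, 0, 0]], dr=[[0, 0, 0], [0, 0, 0], [0, 0, 0], [0, 0, 0], [0, 0, 0], [0, 0, 0]], jaw=[0.6, 0.6, 0.6, 0.6, 0.6, 0.6], force=20)

```text
time: 16.48
tool_pos: [0.4781, -0.0548, 0.0164]
tool_rot: [3.141, -0.001, -0.032]
contact_force: [-0.2, 1.4, 6.5]
opening: 0.0677
grip_force: 20.0
```

apply_moves(delta_pos=[[0.015, -0.0005, 0], [0.03, -0.001, 0], [0.045, -0.0014, 0], [0.06, -0.0019, 0], [0.075, -0.0024, 0], [0.09, -0.0029, 0], [0.105, -0.0034, 0], [0.12, -0.0038, 0]], dr=[[0, 0, 0], [0, 0, 0], [0, 0, 0], [0, 0, 0], [0, 0, 0], [0, 0, 0], [0, 0, 0], [0, 0, 0]], jaw=[0.6, 0.6, 0.6, 0.6, 0.6, 0.6, 0.6, 0.6])

```text
time: 17.15
tool_pos: [0.5239, -0.056, 0.0162]
tool_rot: [-3.141, 0.004, -0.032]
contact_force: [-9.1, 0.2, 11.2]
opening: 0.068
grip_force: 20.0
```

apply_moves(delta_pos=[[0.005, -0.0002, 0], [0.01, -0.0003, 0], [0.01, -0.0003, 0]], dr=[[0, 0, 0], [0, 0, 0], [0, 0, 0]], jaw=[0.6, 0.6, 0.6])

```text
time: 17.4
tool_pos: [0.5283, -0.0562, 0.0162]
tool_rot: [-3.141, 0.003, -0.032]
contact_force: [-6.5, 0.6, 9.6]
opening: 0.068
grip_force: 20.0
```

apply_moves(delta_pos=[[0.005, -0.0002, 0], [0.01, -0.0003, 0], [0.01, -0.0003, 0]], dr=[[0, 0, 0], [0, 0, 0], [0, 0, 0]], jaw=[0.6, 0.6, 0.6])

```text
time: 17.65
tool_pos: [0.5324, -0.0563, 0.0162]
tool_rot: [-3.141, 0.003, -0.032]
contact_force: [-6.5, -0.3, 9.1]
opening: 0.068
grip_force: 20.0
```

apply_moves(delta_pos=[[0.004, -0.0001, 0], [0.0075, -0.0002, 0], [0.0075, -0.0002, 0]], dr=[[0, 0, 0], [0, 0, 0], [0, 0, 0]], jaw=[0.6, 0.6, 0.6])

```text
time: 17.9
tool_pos: [0.5352, -0.0564, 0.0162]
tool_rot: [-3.141, 0.003, -0.032]
contact_force: [-6.3, 1.4, 10.6]
opening: 0.0679
grip_force: 20.0
```

apply_moves(delta_pos=[[0.004, -0.0001, 0], [0.0075, -0.0002, 0], [0.0075, -0.0002, 0]], dr=[[0, 0, 0], [0, 0, 0], [0, 0, 0]], jaw=[0.6, 0.6, 0.6])

```text
time: 18.15
tool_pos: [0.5382, -0.0565, 0.0162]
tool_rot: [-3.141, 0.003, -0.032]
contact_force: [-6.0, 0.2, 10.2]
opening: 0.0678
grip_force: 20.0
```

apply_moves(delta_pos=[[0.003, -0.0001, 0], [0.005, -0.0002, 0], [0.005, -0.0002, 0]], dr=[[0, 0, 0], [0, 0, 0], [0, 0, 0]], jaw=[0.6, 0.6, 0.6])

```text
time: 18.4
tool_pos: [0.5392, -0.0565, 0.0162]
tool_rot: [-3.141, 0.005, -0.032]
contact_force: [-10.1, 0.8, 13.8]
opening: 0.0681
grip_force: 20.0
```

apply_moves(delta_pos=[[0.003, -0.0001, 0], [0.005, -0.0002, 0], [0.005, -0.0002, 0]], dr=[[0, 0, 0], [0, 0, 0], [0, 0, 0]], jaw=[0.6, 0.6, 0.6])

```text
time: 18.65
tool_pos: [0.5393, -0.0565, 0.016]
tool_rot: [-3.141, 0.009, -0.031]
contact_force: [-14.9, -0.3, 16.0]
opening: 0.0679
grip_force: 20.0
```

Run:
```python
from h import *
np.set_printoptions(precision=4,suppress=True)
shot("scene","scene7");g=cv2.imread("pics/scene7.png")
print(telemetry.observe()["contact_force"])
# lid top far corner hidden; near long side lower/upper edges: print whiteness profile along row of box side
V=g.mean(2)
for z in (.015,.03,.045):
    for xx in (0,.02,.04,.06):
        pass
ex=np.array([.9995,-.032]);ey=np.array([.032,.9995]);o=np.array([.6401,-.0603])
for z in(.02,.035):
    s=[]
    for px in np.arange(-.02,.06,.004):
        q=o+ex*px-ey*.034; u,v=proj("scene",(q[0],q[1],z)); s.append((round(px*1000),int(V[int(round(v)),int(round(u))])))
    print(z,s)
```

```text
[-16.1344  -0.6529  15.9477]
0.02 [(-20, 172), (-16, 175), (-12, 175), (-8, 174), (-4, 176), (0, 175), (4, 175), (8, 177), (12, 175), (16, 173), (20, 174), (24, 174), (28, 175), (32, 175), (36, 175), (40, 102), (44, 79), (48, 107), (52, 109), (56, 112)]
0.035 [(-20, 173), (-16, 172), (-12, 176), (-8, 175), (-4, 173), (0, 171), (4, 174), (8, 173), (12, 173), (16, 172), (20, 172), (24, 171), (28, 172), (32, 172), (36, 180), (40, 88), (44, 94), (48, 110), (52, 109), (56, 112)]
```

apply_moves(delta_pos=[[-0.0075, 0.0002, 0], [-0.0075, 0.0002, 0], [-0.0075, 0.0002, 0], [-0.0075, 0.0002, 0], [-0.0075, 0.0002, 0]], dr=[[0, 0, 0], [0, 0, 0], [0, 0, 0], [0, 0, 0], [0, 0, 0]], jaw=[0.6, 1, 1, 1, 1])

```text
time: 19.12
tool_pos: [0.541, -0.0568, 0.0156]
tool_rot: [3.141, -0.0, -0.032]
contact_force: [-0.1, 0.8, -0.3]
opening: 0.0892
grip_force: 0.0
```

apply_moves(delta_pos=[[0, 0, 0.06], [0, 0, 0.13], [0, 0, 0.23], [0, 0, 0.335], [0.0058, 0.09, 0.335], [0.0058, 0.19, 0.335], [0.0058, 0.2858, 0.335], [0.0058, 0.2858, 0.335]], dr=[[0, 0, 0], [0, 0, 0], [0, 0, 0], [0, 0, 0], [0, 0, 0], [0, 0, 0], [0, 0, 0], [0, 0, 0]], jaw=[1, 1, 1, 0.5, 0, 0, 0, 0])

```text
time: 19.78
tool_pos: [0.5426, 0.0633, 0.15]
tool_rot: [-3.139, -0.0, -0.027]
contact_force: [-0.8, -0.8, -0.3]
opening: 0.0631
grip_force: 0.0
```

apply_moves(delta_pos=[[0, 0, 0], [0, 0, 0], [0, 0, -0.08], [0, 0, -0.15], [0, 0, -0.205], [0, 0, -0.205], [0, 0, -0.205]], dr=[[0, 0, 0], [0, 0, 0], [0, 0, 0], [0, 0, 0], [0, 0, 0], [0, 0, 0], [0, 0, 0]], jaw=[0, 0, 0, 0, 0, 0, 0])

```text
time: 20.37
tool_pos: [0.5427, 0.0562, 0.067]
tool_rot: [3.141, 0.003, -0.034]
contact_force: [0.7, 0.2, 0.4]
opening: 0.0161
grip_force: 0.0
```

Run:
```python
from h import *
s=telemetry.observe();print(s["tool_pos"],s["contact_force"],s["opening"])
shot("top","top8");shot("scene","scene8");g=cv2.imread("pics/scene8.png");V=g.mean(2)
ex=np.array([.9995,-.032]);ey=np.array([.032,.9995]);o=np.array([.6401,-.0603])
for z in(.02,.035):
    for px0 in(-.14,.024):
        r=[]
        for px in np.arange(px0,px0+.03,.002):
            q=o+ex*px-ey*.034;u,v=proj("scene",(q[0],q[1],z));r.append((round(px*1000),int(V[int(round(v)),int(round(u))])))
        print(z,r)
```

```text
[0.54266753 0.05620972 0.06704356] [0.71239795 0.17266816 0.35214005] 0.01613441145816659
0.02 [(-140, 139), (-138, 139), (-136, 140), (-134, 139), (-132, 141), (-130, 141), (-128, 140), (-126, 141), (-124, 141), (-122, 154), (-120, 168), (-118, 174), (-116, 174), (-114, 172), (-112, 171)]
0.02 [(24, 171), (26, 173), (28, 170), (30, 171), (32, 174), (34, 174), (36, 173), (38, 148), (40, 95), (42, 84), (44, 77), (46, 99), (48, 109), (50, 113), (52, 111)]
0.035 [(-140, 142), (-138, 143), (-136, 141), (-134, 144), (-132, 142), (-130, 141), (-128, 141), (-126, 142), (-124, 121), (-122, 183), (-120, 180), (-118, 172), (-116, 172), (-114, 171), (-112, 172)]
0.035 [(24, 172), (26, 172), (28, 170), (30, 172), (32, 170), (34, 170), (36, 173), (38, 105), (40, 88), (42, 82), (44, 95), (46, 103), (48, 109), (50, 110), (52, 110)]
```

apply_moves(delta_pos=[[0, 0, -0.01], [0, 0, -0.025], [0, 0, -0.04], [-0.002, 0, -0.055], [-0.003, 0, -0.07], [-0.005, 0, -0.08], [-0.005, 0, -0.08]], dr=[[0, 0, 0], [0, 0, 0], [0, 0, 0], [0, 0, 0], [0, 0, 0], [0, 0, 0], [0, 0, 0]], jaw=[0, 0, 0, 0, 0, 0, 0])

```text
time: 21.05
tool_pos: [0.5415, 0.0575, 0.0352]
tool_rot: [3.141, -0.001, -0.032]
contact_force: [0.4, -1.9, 4.8]
opening: 0.0008
grip_force: 2.3
```

apply_moves(delta_pos=[[-0.001, 0, -0.008], [-0.002, 0, -0.015], [-0.002, 0, -0.015]], dr=[[0, 0, 0], [0, 0, 0], [0, 0, 0]], jaw=[0, 0, 0])

```text
time: 21.3
tool_pos: [0.5413, 0.0575, 0.03]
tool_rot: [3.142, -0.002, -0.032]
contact_force: [2.1, -1.2, 4.9]
opening: 0.0007
grip_force: 2.6
```

Pedal follows at about 5 N; continue to the stop (≈0.027).

apply_moves(delta_pos=[[-0.001, 0, -0.004], [-0.001, 0, -0.0075], [-0.001, 0, -0.0075]], dr=[[0, 0, 0], [0, 0, 0], [0, 0, 0]], jaw=[0, 0, 0])

```text
time: 21.55
tool_pos: [0.5414, 0.0575, 0.0284]
tool_rot: [3.141, -0.004, -0.032]
contact_force: [-0.7, -0.8, 13.8]
opening: 0.0003
grip_force: 6.8
```

apply_moves(delta_pos=[[0, 0, -0.0025], [0, 0, -0.005], [0, 0, -0.005]], dr=[[0, 0, 0], [0, 0, 0], [0, 0, 0]], jaw=[0, 0, 0])

```text
time: 21.8
tool_pos: [0.5415, 0.0575, 0.0278]
tool_rot: [3.141, -0.005, -0.032]
contact_force: [-3.2, -1.1, 24.5]
opening: 0.0006
grip_force: 12.7
```

apply_moves(delta_pos=[[0, 0, -0.0025], [0, 0, -0.0025], [0, 0, -0.0025], [0, 0, -0.0025], [0, 0, -0.0025], [0, 0, -0.0025], [0, 0, -0.0025], [0, 0, -0.0025]], dr=[[0, 0, 0], [0, 0, 0], [0, 0, 0], [0, 0, 0], [0, 0, 0], [0, 0, 0], [0, 0, 0], [0, 0, 0]], jaw=[0, 0, 0, 0, 0, 0, 0, 0])

```text
time: 22.47
tool_pos: [0.5416, 0.0575, 0.0275]
tool_rot: [3.141, -0.005, -0.032]
contact_force: [-6.5, -1.3, 30.2]
opening: 0.0
grip_force: 15.9
```

Run:
```python
from h import *
s=telemetry.observe();print(s["tool_pos"],s["contact_force"])
shot("scene","scene9");g=cv2.imread("pics/scene9.png").mean(2);b=cv2.imread("pics/scene8.png").mean(2)
# plate rows in the head's gap, columns in the mouth (scene8 vs 9)
for u in(345,360):print(u,b[190:285:3,u].astype(int),g[190:285:3,u].astype(int))
```

```text
[0.54158551 0.05750086 0.02754935] [-6.46824508 -1.28270953 30.21986436]
345 [172 161 169 161 171 170 167 169 164 142 127 128 127 127 129 128 133 132
 112 112 110 112 137 137 139 138 174 175 172 171 171 174] [172 161 167 161 171 169 165 170 163 148 124 127 125 128 128 129 131 134
 110 109 109 121 161 159 161 139 140 164 162 177 173 173]
360 [151 166 163 163 171 143 142 144 144 144 128 128 128 128 126 126 130 135
 111 110 109 112 136 139 136 139 173 174 172 185 173 172] [151 167 165 165 171 147 142 144 145 143 126 129 128 129 128 127 131 135
 111 110 108 124 158 161 167 137 137 168 162 185 174 170]
```

apply_moves(delta_pos=[[0, 0, 0], [0, 0, 0], [0, 0, 0.015], [0.001, 0, 0.035], [0.003, 0, 0.055], [0.005, 0, 0.075], [0.007, 0, 0.095], [0.007, 0, 0.12]], dr=[[0, 0, 0], [0, 0, 0], [0, 0, 0], [0, 0, 0], [0, 0, 0], [0, 0, 0], [0, 0, 0], [0, 0, 0]], jaw=[0, 0, 0, 0, 0, 0, 0, 0])

```text
time: 23.18
tool_pos: [0.5417, 0.0576, 0.0716]
tool_rot: [3.142, 0.003, -0.032]
contact_force: [0.4, 0.4, -0.2]
opening: 0.0003
grip_force: 0.0
```

apply_moves(delta_pos=[[0, 0, 0.08], [0, 0, 0.16], [0, 0, 0.24], [0, 0.1, 0.35], [-0.1, 0.2, 0.4], [-0.2, 0.3, 0.4], [-0.25, 0.4, 0.4], [-0.25, 0.4, 0.4]], dr=[[0, 0, 0], [0, 0, 0], [0, 0, 0], [0, 0, 0], [0, 0, 0], [0, 0, 0], [0, 0, 0], [0, 0, 0]], jaw=[0, 0, 0, 0, 0, 0, 0, 0])

```text
time: 23.85
tool_pos: [0.4433, 0.2146, 0.232]
tool_rot: [3.141, 0.001, -0.033]
contact_force: [0.7, 0.8, -0.7]
opening: 0.0003
grip_force: 0.0
```

apply_moves(delta_pos=[[0, 0, 0], [0, 0, 0], [0, 0, 0], [0, 0, 0], [0, 0, 0], [0, 0, 0]], dr=[[0, 0, 0], [0, 0, 0], [0, 0, 0], [0, 0, 0], [0, 0, 0], [0, 0, 0]], jaw=[0, 0, 0, 0, 0, 0])

```text
time: 24.35
tool_pos: [0.4458, 0.2127, 0.231]
tool_rot: [3.141, 0.001, -0.034]
contact_force: [0.5, 0.4, -0.3]
opening: 0.0003
grip_force: 0.0
```

Run:
```python
from h import *
shot("scene","scene10");g=cv2.imread("pics/scene10.png");a=cv2.imread("pics/scene0.png");b=cv2.imread("pics/scene8.png")
G=g.mean(2)
for u in(345,360):print(u,G[190:285:3,u].astype(int),b.mean(2)[190:285:3,u].astype(int))
d=lambda p,q,s:np.abs(p[s].astype(float)-q[s]).mean().round(2)
print("pedal+head vs start",d(g,a,np.s_[205:255,293:400]),"pedal",d(g,a,np.s_[208:236,293:330]),"bystanders",d(g,a,np.s_[145:210,372:412]))
shot("top","top10");t=cv2.imread("pics/top10.png");t0=cv2.imread("pics/top0.png")
print("top bystanders",d(t,t0,np.s_[125:190,190:295]),d(t,t0,np.s_[125:210,415:460]),"pedal",d(t,t0,np.s_[236:272,282:312]))
V=G;ex=np.array([.9995,-.032]);ey=np.array([.032,.9995]);o=np.array([.6401,-.0603])
for z in(.02,.035):
    r=[]
    for px in list(np.arange(-.128,-.112,.002))+list(np.arange(.032,.046,.002)):
        q=o+ex*px-ey*.034;u,v=proj("scene",(q[0],q[1],z));r.append((round(px*1000),int(V[int(round(v)),int(round(u))])))
    print(z,r)
```

```text
345 [166 160 163 158 168 165 165 170 158 141 122 124 126 124 125 124 128 131
 109 111 107 112 132 136 136 135 170 169 169 171 168 168] [172 161 169 161 171 170 167 169 164 142 127 128 127 127 129 128 133 132
 112 112 110 112 137 137 139 138 174 175 172 171 171 174]
360 [147 158 160 160 167 141 139 142 140 141 125 124 128 123 124 123 127 129
 109 107 105 113 131 135 134 133 167 169 170 184 166 166] [151 166 163 163 171 143 142 144 144 144 128 128 128 128 126 126 130 135
 111 110 109 112 136 139 136 139 173 174 172 185 173 172]
pedal+head vs start 5.73 pedal 6.06 bystanders 1.73
top bystanders 4.98 5.55 pedal 3.22
0.02 [(-128, 135), (-126, 137), (-124, 137), (-122, 148), (-120, 165), (-118, 168), (-116, 170), (-114, 168), (32, 166), (34, 168), (36, 170), (38, 154), (40, 93), (42, 84), (44, 74)]
0.035 [(-128, 139), (-126, 139), (-124, 117), (-122, 162), (-120, 172), (-118, 168), (-116, 168), (-114, 167), (32, 167), (34, 164), (36, 183), (38, 109), (40, 86), (42, 80), (44, 91)]
```

```bash
python3 -c "
from cell import job
print(job.hand_in())"
```

```text
the job is handed in; nothing more can be done
None
```

I handed in the job at about 24 s of the 72 s allowed. The biscuits are in the shut box, the box is home against the back stop, and I held the pedal down at about 30 N for roughly a second before letting it come up. The last camera check showed the plate raised and the box still home. I never moved near the four bystanders, but I did not measure them separately at the end.

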